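# Switch the power strip off and show its free socket

## Robot

A 6-joint arm with a two-finger parallel gripper is mounted at the origin on a cart in front of the work surface, level with it; the furniture and walls round the work are solid. World frame = base frame: x ahead of the robot, y to its left, z up, the work surface at z = 0. Lengths are in m, angles in rad, forces in N, time in s.
With the tool pointing down it reaches from about 0.3 to 0.875 m from the base axis. Payload 6.4 kg.
Tool frame: the origin (TCP) lies between the finger pads; the fingertips stand 19 mm ahead of it and the grasp point (between the pads) is the TCP (ctrl.tips_ahead is the z of the fingertips in the tool frame, in m); z points along the fingers, y is the line along which they close (so a half turn about z gives the same grasp; the last joint's range is limited). The gripper opens to 85 mm and grips with 20 to 120 N. Pads are 22 mm wide; open, the fingers measure 114 mm over their backs; the gripper's body (76 mm by 85 mm) begins 54 mm behind the grasp point. The pads swing forward as they close: fully open they stand 13 mm farther back than shut.
Start: joints at [0.919, 0.181, 1.607, -0, 1.354, -0.206], TCP at [0.248, 0.519, 0.25] pointing down, gripper open.
Joint ranges: [-2.99, 2.99], [-0.89, 2.07], [0.3, 2.58], [-1.14, 4.28], [0, 2.63], [-3.12, 3.12]. Speed limits (rad/s): [2.57, 2.57, 3.01, 3.14, 3.14, 3.14].

## Interface

Orientations are given as a unit quaternion [w, x, y, z].
In Python, from bench import readout, vision, ctrl gives the robot as it stands.
- The arm moves only by the tool play_rows, never from a script. Its arguments are lists of equal length, an entry for each row: "xyz": the shift along the tool's x, y, z in mm, a list of three; "rot": the turn, a rotation vector about the tool's x, y, z in rad, a list of three; "grip": the opening, from 0 (shut) to 1 (fully open). In form: {"xyz": [[x, y, z], ...], "rot": [[rx, ry, rz], ...], "grip": [grip, ...]}. A call has exactly 10 rows; each row is the pose to reach, as a shift and turn from the pose commanded when the call began, along the tool's axes at that moment; what a row does not reach only later rows make up. A row lasts 1/8 s, in which the tool goes at most 62.5 mm and 10.7 degrees, less where a joint would pass 70% of its speed; a pose out of reach is approached as far as the arm can. A call with a gripper value outside its range is refused whole. The fingers move at their own pace and stop on an object; the grip force is fixed at half the most. Time passes only in rows, so rows that repeat a pose let the fingers close, or fill a call up. It gives the time, the measured TCP pose, the force, the opening and the grip force at its end, in the units of the state.
- readout.get_obs(): the state, without advancing time (a new reading comes with each control period).
- vision.camera(name): name is "scene" or "top" or "wrist"; returns a dict with "color" (480x640x3 uint8, red, green, blue), "depth" (480x640 float32, m along the optical axis (not along the pixel's ray), 0 where there is no reading), "camera_matrix" (3x3 intrinsics, pixels), "k1" (the pictures are not rectified: a ray, as slopes to the right and down, at radius r is drawn at 1 + k1 r^2 times it, then the intrinsics apply), "extrinsics" (4x4, takes a point from camera to world coordinates); the wrist camera has in their place "hand_eye" (4x4, takes a point from camera to tool coordinates, whose origin is the TCP and whose axes are the flange's). Camera axes: x right, y down, z forward; pixel columns grow to the right and rows downward; lengths in m; the calibration is good to about 2 mm. A picture is of the moment at which its call begins: read the wrist's pose just before it.
- ctrl.hand_in(): hands the job in; it is judged then, once.
The state is a dict: "time_s": time; "q": joint angles; "dq": joint speeds; "joint_efforts": joint torques, N m; "eef_pos": TCP position; "eef_rot": TCP orientation; "wrist_force": force on the tool from outside, world axes, zero at the start; "torque": the same for the moment, N m; "opening": opening from 0.0 (shut) to 1.0 (fully open); "grasp_force": force on a finger pad.
Only numpy, scipy, OpenCV 4.12 (cv2) and the standard library are available. Lean on these libraries where they do the work, as an engineer would, in place of code of your own. Each camera call takes 0.05 s, during which the arm holds its last target. There are 200 camera calls.

## Task

I want to plug the spare charger into the power strip myself, with the power off. With your fingertips, gently press the raised half of the strip's rocker switch to turn the strip off, then point straight down at the one socket that is still free: bring your fingertips two or three centimetres above its mouth without touching it, hold still there for a few seconds, and finish still pointing at it. Do not touch the chargers, neither those in their sockets nor the spare one, and leave the other things on the desk where they are.

Things in the scene. Friction and masses are not known exactly. Their poses are not given: they have to be found in the camera images.
- power_strip: White power strip fixed to the desk, 55 (x) x 249 (y) x 42 mm high, cord stub at its -y end. Origin on the desk, 10 mm nearer the switch end than mid-length; y runs along the strip away from the switch, z up; turned up to 0.4 rad. Switch centred at y = -84 mm; sockets (wells 37 mm across, 20 deep, mouths 42 mm up) at y = -38.5, 7.5, 53.5 and 99.5 mm
- power_strip_switch (a joint): Rocker, halves 10 (x) x 12 mm (y) at x = -12 to -2 and +2 to +12 mm, tilting about a y axis 39 mm up. Rad: 0 = on (the -x half, robot's side, raised, top 47 mm above the desk, 5 mm proud of the strip), 0.349 = off (that half right down). No spring: stays put by friction; 2 to 9 N down on the raised half turns it, least at its outer edge; keep off the other half
- rocker_raised_half (a point): Centre of the top of the rocker half on the strip's -x side, the half to press (10 x 12 mm); rides with the rocker and ends about 3 mm lower
- free_socket (a point): Centre of the mouth of the one socket with nothing plugged in, 42 mm above the desk, z up: an empty white round well 37 mm across with small pin holes at its bottom. Which of the four it is varies; the chargers beside it stand up to 24 mm above its mouth and leave at least 48 mm between them over it
- charger_cube: White cube charger, head 38 x 38 x 24 mm high with one port on top, plugged into one of the sockets (round plug, 18 mm deep), sitting loosely in it; origin: centre of the head's underside, level with the socket mouths; its top is that head height above it. Not to be touched
- charger_long: Black charger, head 50 (across the strip) x 36 x 22 mm high with two ports on top, plugged into one of the sockets (round plug, 18 mm deep), sitting loosely in it; origin: centre of the head's underside, level with the socket mouths; its top is that head height above it. Not to be touched
- charger_round: White round charger, head 40 mm across x 23 mm high with one port on top, plugged into one of the sockets (round plug, 18 mm deep), sitting loosely in it; origin: centre of the head's underside, level with the socket mouths; its top is that head height above it. Not to be touched
- spare_charger: Loose white cube charger with two pins, lying on its side beside the strip: 38 mm wide, 38 mm high, 62 mm long with its plug; origin on the desk under the joint of head and plug, head to its own +x, pins to -x. Not to be touched
- eraser: Loose eraser, 23 x 50 x 12 mm, origin under its centre. Leave alone
- pencil: Loose short pencil, 120 mm long (own y), 7 mm thick, origin under its centre. Leave alone
- paint_tube: Loose paint tube, 30 x 102 x 22 mm, long along own y, origin under its centre. Leave alone
- stapler: Loose black stapler, 36 x 134 x 51 mm high, long along own y, origin under its centre. Leave alone
- masking_roll: Loose roll of masking tape lying flat, 100 mm across, 25 mm high, origin under its centre. Leave alone
- dot_cup: Loose white dotted paper cup, 61 mm across and 61 mm high, origin under its centre. Leave alone

How it is judged:
On the way, in this order (a step that is already met when the one before it is completed fails the run):
1. the rocker switch is pressed over to off (value of joint power_strip_switch above 0.25 rad), for 0.2 s.
2. the fingertips dwell just above the free socket, touching nothing (horizontal distance between the grasp point and free_socket below 0.017 m and z of the grasp point in the frame of free_socket between 0.02 and 0.08 m and contact force between each of the arm, the fingers and anything else below 0.3 N), for 2 s.
At the end, for the whole second after the job is handed in: Switch off (over 0.25 rad); fingers touch nothing, held 2 s and still over the free socket: point between the pads (19 mm behind the tips) within 17 mm of its centre in plan, 20 to 80 mm above its mouth; plugged chargers seated (moved under 5 mm), other things within 15 mm (all of step 2 and value of joint power_strip_switch above 0.25 rad and distance of each of charger_cube, charger_long, charger_round from where it was at the start of the episode below 0.005 m and angle between each of charger_cube, charger_long, charger_round's own z axis and vertical below 0.08 rad and distance of each of spare_charger, eraser, pencil, paint_tube, stapler, masking_roll, dot_cup from where it was at the start of the episode below 0.015 m).
It fails at once if a plugged-in charger was touched (over 1 N), pulled or tipped (contact force between any of the fingers, the arm and charger_cube above 1 N or not (distance of charger_cube from where it was at the start of the episode below 0.005 m and angle between charger_cube's own z axis and vertical below 0.08 rad) or contact force between any of the fingers, the arm and charger_long above 1 N or not (distance of charger_long from where it was at the start of the episode below 0.005 m and angle between charger_long's own z axis and vertical below 0.08 rad) or contact force between any of the fingers, the arm and charger_round above 1 N or not (distance of charger_round from where it was at the start of the episode below 0.005 m and angle between charger_round's own z axis and vertical below 0.08 rad)).
It fails at once if the spare charger was touched (over 1 N) or moved (contact force between any of the fingers, the arm and spare_charger above 1 N or not (distance of spare_charger from where it was at the start of the episode below 0.015 m)).
It fails at once if something else on the desk was moved by more than 15 mm (not (distance of eraser from where it was at the start of the episode below 0.015 m) or not (distance of pencil from where it was at the start of the episode below 0.015 m) or not (distance of paint_tube from where it was at the start of the episode below 0.015 m) or not (distance of stapler from where it was at the start of the episode below 0.015 m) or not (distance of masking_roll from where it was at the start of the episode below 0.015 m) or not (distance of dot_cup from where it was at the start of the episode below 0.015 m)).
It fails at once if the strip was struck or pressed with more than 40 N (contact force between the fingers and power_strip above 40 N).
It also fails if it takes over 45 s, if anything falls off the work surface, if the arm or the gripper's body presses on something with over 40 N, if the wrist force passes 120 N, or if a joint passes its speed limit or range.

## Working session

There is one attempt and no reset: what is moved stays moved. The work goes in short steps, Python scripts to look and compute and a tool call to move; the robot and the scene stay as the last step left them, time stands still between calls to the robot, and variables do not carry over. Pictures are saved under pics/ and viewed, at most 10 in all, crops included, and the job is handed in when it is done.

Besides the shell and the picture viewer there is one more tool, called after ">>>" in YAML: its name, and indented under it one key for each argument. play_rows: Moves the arm, as the interface text tells. Its arguments: {"type":"object","properties":{"xyz":{"type":"array","items":{"type":"array","items":{"type":"number"}}},"rot":{"type":"array","items":{"type":"array","items":{"type":"number"}}},"grip":{"type":"array","items":{"type":"number"}}},"required":["xyz","rot","grip"]}

```bash
mkdir -p pics
cat > h.py <<'E'
import numpy as np, cv2
from scipy.spatial.transform import Rotation as R
from bench import readout, vision, ctrl
def q2R(q): return R.from_quat([q[1],q[2],q[3],q[0]]).as_matrix()
def grab(name):
    o=readout.get_obs(); c=vision.camera(name)
    if name=="wrist":
        T=np.eye(4);T[:3,:3]=q2R(o["eef_rot"]);T[:3,3]=o["eef_pos"];c["T"]=T@c["hand_eye"]
    else: c["T"]=np.array(c["extrinsics"])
    return c
def rays(c,px):
    K=np.array(c["camera_matrix"]);p=np.atleast_2d(np.array(px,float))
    d=np.array([c["k1"],0,0,0,0],float)
    u=cv2.undistortPoints(p[:,None],K,d)[:,0]
    return np.c_[u,np.ones(len(u))]
def onplane(c,px,z):
    r=rays(c,px)@c["T"][:3,:3].T; o=c["T"][:3,3]
    return o+r*((z-o[2])/r[:,2])[:,None]
def bydepth(c,px):
    p=np.atleast_2d(px).astype(int)
    d=c["depth"][p[:,1],p[:,0]]
    return (rays(c,px)*d[:,None])@c["T"][:3,:3].T+c["T"][:3,3]
def project(c,P):
    Ti=np.linalg.inv(c["T"]);p=np.atleast_2d(P)@Ti[:3,:3].T+Ti[:3,3]
    return cv2.projectPoints(p,np.zeros(3),np.zeros(3),np.array(c["camera_matrix"]),np.array([c["k1"],0,0,0,0],float))[0][:,0]
def save(c,n): cv2.imwrite("pics/"+n,cv2.cvtColor(c["color"],cv2.COLOR_RGB2BGR))
E
python3 - <<'E'
from h import *
import pickle
for n in("top","scene"):
    c=grab(n);save(c,n+"1.png");pickle.dump(c,open(n+".pkl","wb"));print(n,c["T"].round(3).tolist(),c["k1"])
o=readout.get_obs();print(o["eef_pos"],o["eef_rot"],o["opening"],ctrl.tips_ahead)
E
```

```text
top [[0.027, -0.983, 0.181, 0.325], [-1.0, -0.025, 0.014, -0.014], [-0.009, -0.181, -0.983, 1.241], [0.0, 0.0, 0.0, 1.0]] 0.008318621014616565
scene [[0.619, -0.387, 0.683, -0.368], [-0.785, -0.317, 0.532, -0.719], [0.011, -0.866, -0.5, 0.715], [0.0, 0.0, 0.0, 1.0]] 0.027212259935958983
[0.24763909 0.51842611 0.24947099] [-3.28453508e-04  2.21055808e-01  9.75260822e-01 -7.42418701e-04] 0.9977248320653127 0.019
```

View pics/top1.png

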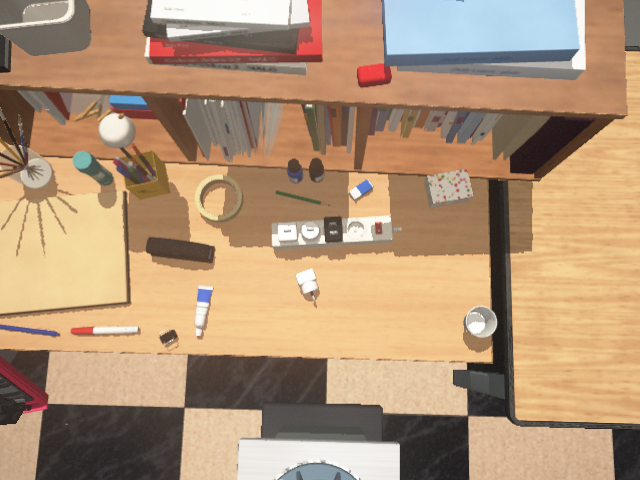

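View pics/scene1.png

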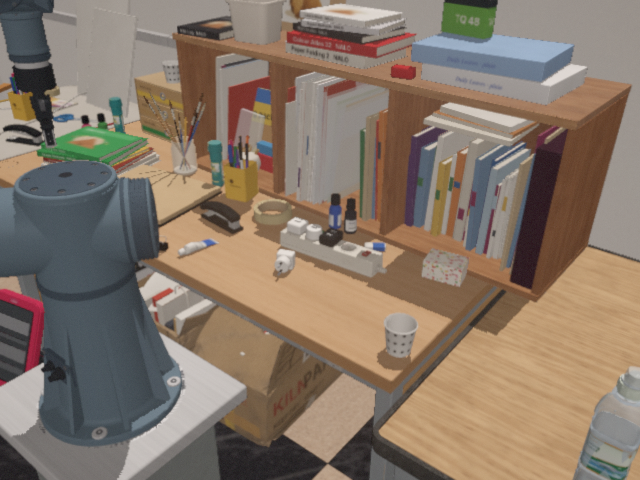

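The top view shows the strip from (272,234) to (393,228), with the red switch at (379,228). The free socket is the well at (356,229) next to the switch; the other three hold the cube, round and black chargers.

Run:
```python
from h import *
import pickle
c=pickle.load(open("top.pkl","rb"))
hsv=cv2.cvtColor(c["color"],cv2.COLOR_RGB2HSV)
m=((hsv[...,0]<8)|(hsv[...,0]>172))&(hsv[...,1]>130)
m=m.astype(np.uint8);m[:215]=0;m[245:]=0;m[:,:365]=0;m[:,395:]=0
ys,xs=np.nonzero(m);print("switch px",xs.mean(),ys.mean(),len(xs))
sw=onplane(c,[[xs.mean(),ys.mean()]],.043)[0]
# four strip corners px (approx)
ends=onplane(c,[[272,233],[392.5,229]],.042)
so=onplane(c,[[356,229.5]],.042)[0]
print("sw",sw,"ends",ends,"sock",so)
print("lens",np.linalg.norm(ends[0]-ends[1]),np.linalg.norm((sw-so)[:2]), "exp .249 .0455")
print("depth z",bydepth(c,[[356,229],[379,228],[333,229],[345,238]]))
print("bookcase",bydepth(c,[[330,100],[330,172],[250,95],[440,105],[450,188],[294,165],[317,165],[361,189],[305,285],[318,300]]).round(3).tolist())
im=cv2.resize(c["color"][170:320,240:440],None,fx=4,fy=4,interpolation=cv2.INTER_CUBIC)
cv2.imwrite("pics/topc.png",im[...,::-1])
```

```text
switch px 378.0263157894737 226.8421052631579 38
sw [ 0.57467583 -0.10809948  0.043     ] ends [[ 0.55672444  0.10602958  0.042     ]
 [ 0.57116927 -0.13745944  0.042     ]] sock [ 0.56826604 -0.06372387  0.042     ]
lens 0.24391710850553674 0.04483615375106817 exp .249 .0455
depth z [[ 0.57361726 -0.06458869  0.02083076]
 [ 0.5721428  -0.11001619  0.04393219]
 [ 0.56461943 -0.01712986  0.05922564]
 [ 0.55103191 -0.04194345  0.03758974]]
bookcase [[0.697, -0.007, 0.382], [0.7, -0.008, 0.001], [0.702, 0.114, 0.384], [0.694, -0.173, 0.381], [0.66, -0.254, 0.042], [0.686, 0.063, 0.09], [0.686, 0.018, 0.092], [0.662, -0.074, 0.009], [0.454, 0.036, 0.032], [0.427, 0.01, -0.0]]
```

View pics/topc.png

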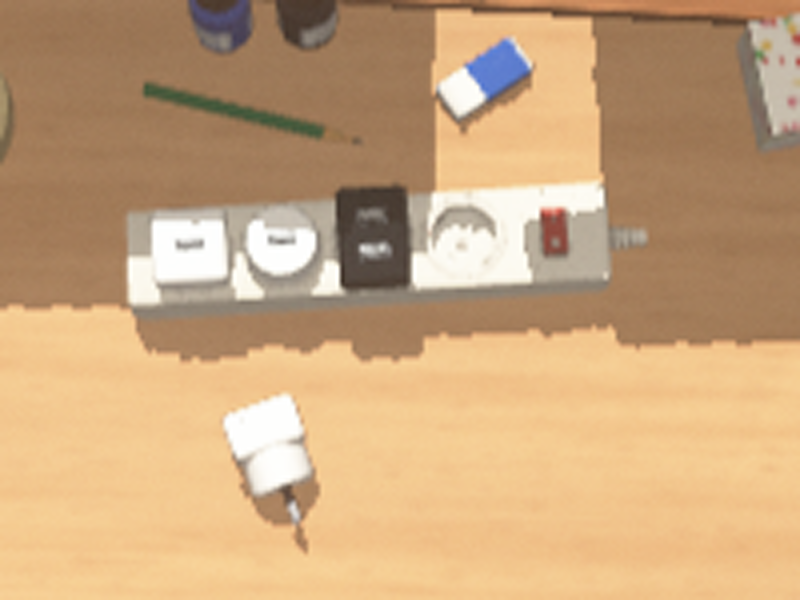

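The crop confirms the switch at about (378,228) and the empty socket at about (355.5,230.5). Strip yaw is about 0.06 rad, and the measured length and spacing agree with those given. I'll move above it at z = 0.25 and shut the fingers on the way.

>>> play_rows:
  xyz:
    - [-15,-12,0]
    - [-40,-33,0]
    - [-70,-58,0]
    - [-100,-83,0]
    - [-130,-108,0]
    - [-160,-132,0]
    - [-190,-157,0]
    - [-220,-182,0]
    - [-245,-202,0]
    - [-258,-213,0]
  rot:
    - [0,0,-0.04]
    - [0,0,-0.1]
    - [0,0,-0.15]
    - [0,0,-0.2]
    - [0,0,-0.25]
    - [0,0,-0.31]
    - [0,0,-0.37]
    - [0,0,-0.43]
    - [0,0,-0.48]
    - [0,0,-0.505]
  grip: [1,0.9,0.8,0.6,0.4,0.2,0,0,0,0]

```text
time_s: 1.35
eef_pos: [0.3892, 0.2139, 0.25]
eef_rot: [-0.0, -0.029, 1.0, -0.0]
wrist_force: [0.4, 0.5, -0.8]
opening: -0.002
grasp_force: 0.0
```

>>> play_rows:
  xyz:
    - [-6,-15,0]
    - [-20,-50,0]
    - [-36,-90,0]
    - [-52,-130,0]
    - [-68,-170,0]
    - [-84,-210,0]
    - [-100,-250,0]
    - [-113,-285,0]
    - [-121,-307,0]
    - [-123,-312,0]
  rot:
    - [0,0,0]
    - [0,0,0]
    - [0,0,0]
    - [0,0,0]
    - [0,0,0]
    - [0,0,0]
    - [0,0,0]
    - [0,0,0]
    - [0,0,0]
    - [0,0,0]
  grip: [0,0,0,0,0,0,0,0,0,0]

```text
time_s: 2.6
eef_pos: [0.5302, -0.0895, 0.2499]
eef_rot: [-0.0, -0.029, 1.0, 0.0]
wrist_force: [-1.1, 0.8, -0.6]
opening: 0.003
grasp_force: 0.0
```

Run:
```python
from h import *
import pickle
c=grab("wrist");save(c,"w1.png");pickle.dump(c,open("w1.pkl","wb"))
o=readout.get_obs();print(o["time_s"],o["eef_pos"],o["opening"],q2R(o["eef_rot"]).round(3).tolist(),o["wrist_force"],o["q"])
print("pred sw,sock px",project(c,[[.5725,-.109,.045],[.568,-.0637,.042]]))
print(c["T"].round(3).tolist(), np.array(c["hand_eye"]).round(3).tolist())
```

```text
2.65 [ 0.53017966 -0.08920412  0.24995593] 0.0036748458743135104 [[-0.998, -0.058, -0.001], [-0.058, 0.998, 0.0], [0.001, 0.0, -1.0]] [-0.82793713  0.48609131 -0.10084957] [-3.87683180e-01  9.81589832e-02  1.70075189e+00  1.62505515e-04
  1.34342866e+00 -2.01685120e+00]
pred sw,sock px [[287.94879666 263.92063396]
 [343.79272705 260.5420194 ]]
[[-0.058, 0.96, 0.274, 0.461], [0.998, 0.055, 0.017, -0.094], [0.001, 0.275, -0.962, 0.374], [0.0, 0.0, 0.0, 1.0]] [[-0.0, -0.961, -0.275, 0.07], [1.0, -0.0, 0.0, -0.0], [-0.001, -0.275, 0.961, -0.124], [0.0, 0.0, 0.0, 1.0]]
```

View pics/w1.png

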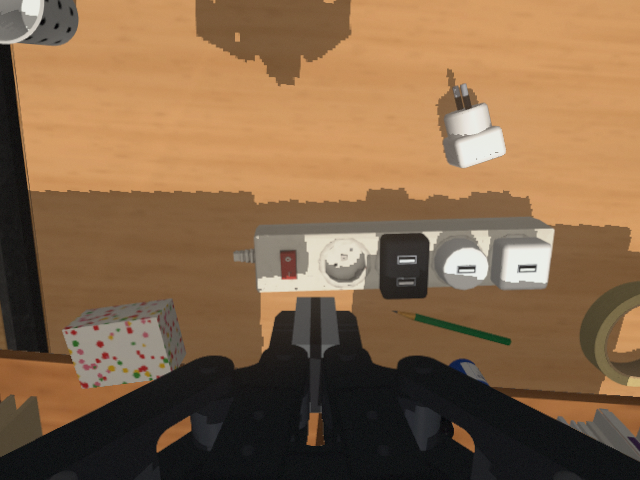

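The wrist view shows the switch at (288,264), the empty socket at about (344,262), with the black charger beside it at (404,265). Refining from this view.

Run:
```python
from h import *
import pickle
c=pickle.load(open("w1.pkl","rb"));im=c["color"]
hsv=cv2.cvtColor(im,cv2.COLOR_RGB2HSV)
m=(((hsv[...,0]<8)|(hsv[...,0]>172))&(hsv[...,1]>120)).astype(np.uint8)
r=np.zeros_like(m);r[240:290,270:310]=m[240:290,270:310]
x,y,w,h=cv2.boundingRect(r);print("red box",x,y,w,h)
print("corners",onplane(c,[[x,y],[x+w,y],[x,y+h],[x+w,y+h]],.043).round(4).tolist(), onplane(c,[[x+w/2,y+h/2]],.043))
# strip end corners at top face
e=onplane(c,[[256,235],[257,290.5],[552,229],[549,289]],.042);print("strip corners",e.round(4).tolist())
d=c["depth"];
g=cv2.cvtColor(im,cv2.COLOR_RGB2GRAY)[230:295,310:378]
# well: depth more than 10 mm under the mouth
v,u=np.mgrid[232:292,316:376];P=bydepth(c,np.c_[u.ravel(),v.ravel()])
s=P[(P[:,2]<.034)&(P[:,2]>.015)&(P[:,0]<.59)&(P[:,0]>.545)]
print("well pts",len(s),s.mean(0),s.min(0),s.max(0))
v,u=np.mgrid[y-3:y+h+4,x-3:x+w+4];P=bydepth(c,np.c_[u.ravel(),v.ravel()])
hi=P[(P[:,2]>.0445)];print("raised",len(hi),hi.mean(0),hi.max(0),hi.min(0)); print(P[:,2].reshape(v.shape)[:,w//2+3].round(4))
cv2.imwrite("pics/w1c.png",cv2.resize(im[220:300,245:385],None,fx=5,fy=5,interpolation=cv2.INTER_CUBIC)[...,::-1])
```

```text
red box 281 251 15 28
corners [[0.5625, -0.1151, 0.043], [0.5618, -0.103, 0.043], [0.5866, -0.1143, 0.043], [0.5859, -0.1019, 0.043]] [[ 0.57408217 -0.10860646  0.043     ]]
strip corners [[0.5505, -0.1357, 0.042], [0.5984, -0.134, 0.042], [0.5319, 0.1017, 0.042], [0.5832, 0.1101, 0.042]]
well pts 1146 [ 0.57428056 -0.06154419  0.02593498] [ 0.55803681 -0.07773014  0.0216401 ] [ 0.58999642 -0.04459941  0.03381908]
raised 159 [ 0.56517328 -0.10790475  0.05384421] [ 0.58527748 -0.09366981  0.37361995] [ 0.46092194 -0.114853    0.04452167]
[0.0423 0.0408 0.0405 0.0421 0.0427 0.0468 0.0455 0.0456 0.0445 0.0466
 0.0467 0.0448 0.0472 0.0466 0.0451 0.0442 0.3736 0.0441 0.0432 0.0425
 0.0427 0.0436 0.0436 0.0435 0.0442 0.0435 0.042  0.0432 0.0428 0.044
 0.043  0.0431 0.0418 0.0407 0.0426]
```

View pics/w1c.png

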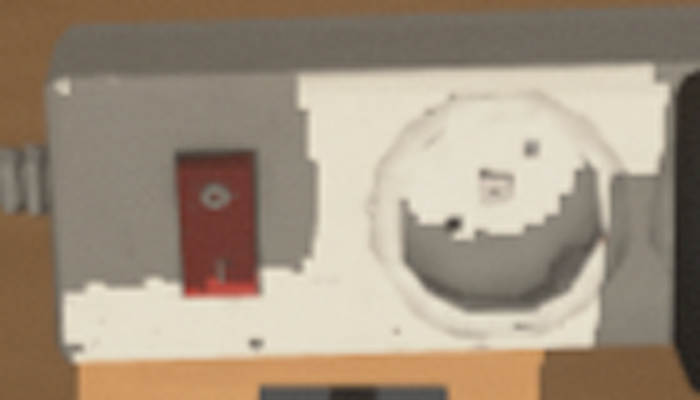

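>>> play_rows:
  xyz:
    - [-14,-11,10]
    - [-27,-22,30]
    - [-27,-22,60]
    - [-27,-22,90]
    - [-27,-22,115]
    - [-27,-22,135]
    - [-27,-22,150]
    - [-27,-22,160]
    - [-27,-22,165]
    - [-27,-22,165]
  rot:
    - [0,0,0]
    - [0,0,0]
    - [0,0,0]
    - [0,0,0]
    - [0,0,0]
    - [0,0,0]
    - [0,0,0]
    - [0,0,0]
    - [0,0,0]
    - [0,0,0]
  grip: [0,0,0,0,0,0,0,0,0,0]

```text
time_s: 3.9
eef_pos: [0.5584, -0.1091, 0.0854]
eef_rot: [0.0, -0.03, 1.0, 0.0]
wrist_force: [-0.5, 0.7, 0.1]
opening: -0.001
grasp_force: 0.0
```

Run:
```python
from h import *
c=grab("wrist")
o=readout.get_obs();print(o["time_s"],o["eef_pos"],o["wrist_force"])
T=np.eye(4);T[:3,:3]=q2R(o["eef_rot"]);T[:3,3]=o["eef_pos"]
tip=T@np.array([0,0,.019,1]);print("tip",tip,"px of tip, sw, raised",project(c,[tip[:3],[.574,-.1086,.043],[.567,-.109,.047]]))
save(c,"w2.png")
```

```text
3.95 [ 0.55868277 -0.10925041  0.08573967] [-0.28709305  0.27122865  0.92794641]
tip [ 0.55869485 -0.10925567  0.06673968  1.        ] px of tip, sw, raised [[314.68244057 320.49947463]
 [314.14105337 328.30143242]
 [314.14703437 317.48479446]]
```

View pics/w2.png

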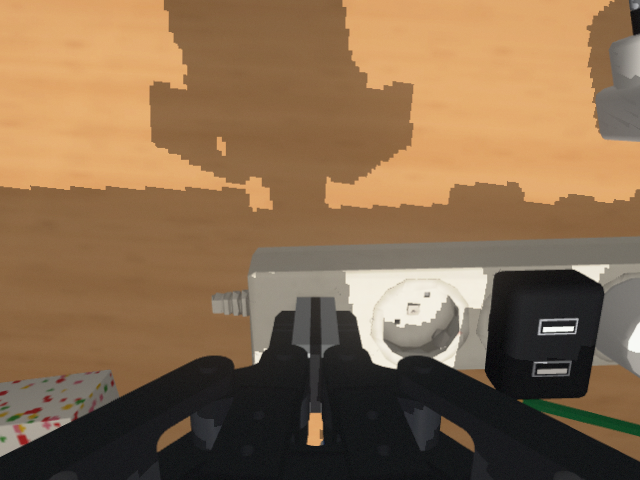

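The fingertips at (315,298–320) hide the rocker and are lined up with it, and the socket is clear at (418,322). Now pressing gently.

>>> play_rows:
  xyz:
    - [0,0,8]
    - [0,0,14]
    - [0,0,17]
    - [0,0,18]
    - [0,0,19]
    - [0,0,20]
    - [0,0,21]
    - [0,0,22]
    - [0,0,22.5]
    - [0,0,22.5]
  rot:
    - [0,0,0]
    - [0,0,0]
    - [0,0,0]
    - [0,0,0]
    - [0,0,0]
    - [0,0,0]
    - [0,0,0]
    - [0,0,0]
    - [0,0,0]
    - [0,0,0]
  grip: [0,0,0,0,0,0,0,0,0,0]

```text
time_s: 5.2
eef_pos: [0.5578, -0.1093, 0.063]
eef_rot: [-0.001, -0.03, 1.0, -0.0]
wrist_force: [-3.4, -0.4, 4.4]
opening: 0.004
grasp_force: 2.4
```

>>> play_rows:
  xyz:
    - [0,0,0.5]
    - [0,0,1]
    - [0,0,1]
    - [0,0,1.5]
    - [0,0,1.5]
    - [0,0,1.5]
    - [0,0,1.5]
    - [0,0,1.5]
    - [0,0,1.5]
    - [0,0,1.5]
  rot:
    - [0,0,0]
    - [0,0,0]
    - [0,0,0]
    - [0,0,0]
    - [0,0,0]
    - [0,0,0]
    - [0,0,0]
    - [0,0,0]
    - [0,0,0]
    - [0,0,0]
  grip: [0,0,0,0,0,0,0,0,0,0]

```text
time_s: 6.45
eef_pos: [0.5577, -0.1093, 0.0622]
eef_rot: [-0.001, -0.03, 1.0, -0.0]
wrist_force: [-9.2, -1.5, 12.1]
opening: -0.001
grasp_force: 7.1
```

>>> play_rows:
  xyz:
    - [0,0,-5]
    - [0,0,-20]
    - [0,0,-45]
    - [10,10,-75]
    - [20,20,-100]
    - [25,30,-120]
    - [28,35,-130]
    - [28,35,-130]
    - [28,35,-130]
    - [28,35,-130]
  rot:
    - [0,0,0]
    - [0,0,0]
    - [0,0,0]
    - [0,0,0]
    - [0,0,0]
    - [0,0,0]
    - [0,0,0]
    - [0,0,0]
    - [0,0,0]
    - [0,0,0]
  grip: [0,0,0,0,0,0,0,0,0,0]

```text
time_s: 7.7
eef_pos: [0.528, -0.076, 0.1903]
eef_rot: [-0.001, -0.029, 1.0, 0.0]
wrist_force: [0.7, -0.7, 0.2]
opening: -0.001
grasp_force: 0.0
```

Run:
```python
from h import *
c=grab("wrist");im=c["color"]
o=readout.get_obs();print(o["time_s"],o["eef_pos"],o["wrist_force"])
S=np.array([.574,-.1086]);ex=np.array([.998,.059]);ey=np.array([-.059,.998])
for xs in range(-14,15,2):
    p=[np.r_[S+ex*xs/1e3+ey*k/1e3,.043] for k in(-3,-1.5,0,1.5,3)]
    P=bydepth(c,project(c,p).round());print(xs,np.median(P[:,2]).round(4),end="; ")
# socket rim well depth
v,u=[a.ravel() for a in np.mgrid[0:480:1,0:640:1]]
P=bydepth(c,np.c_[u,v]);s=(np.hypot(P[:,0]-.572,P[:,1]+.063)<.026)&(P[:,2]<.034)&(P[:,2]>.012)
print("\nwell",s.sum(),P[s].mean(0),P[s].min(0),P[s].max(0))
a=project(c,[[.573,-.085,.042]])[0].astype(int);print(a)
x0,y0=a[0]-80,a[1]-55
cr=cv2.resize(im[y0:y0+110,x0:x0+160],None,fx=5,fy=5,interpolation=cv2.INTER_CUBIC)
for k in range(360): pass
t=np.linspace(0,2*np.pi,60);pp=project(c,np.c_[.572+.0185*np.cos(t),-.063+.0185*np.sin(t),np.full(60,.042)])
for p in pp: cv2.circle(cr,(int((p[0]-x0)*5),int((p[1]-y0)*5)),2,(0,255,0),-1)
cv2.imwrite("pics/w3.png",cr[...,::-1])
```

```text
7.75 [ 0.52804427 -0.0759762   0.19037828] [ 0.17068659 -0.29913396 -0.9894903 ]
-14 0.0419; -12 0.0426; -10 0.0422; -8 0.0428; -6 0.0433; -4 0.0436; -2 0.0431; 0 0.0443; 2 0.0443; 4 0.0439; 6 0.0451; 8 0.0453; 10 0.0464; 12 0.0461; 14 0.0417; 
well 1231 [ 0.57219285 -0.06082276  0.02588963] [ 0.55892325 -0.07915944  0.02163174] [ 0.58970527 -0.04471154  0.03385838]
[297 295]
```

View pics/w3.png

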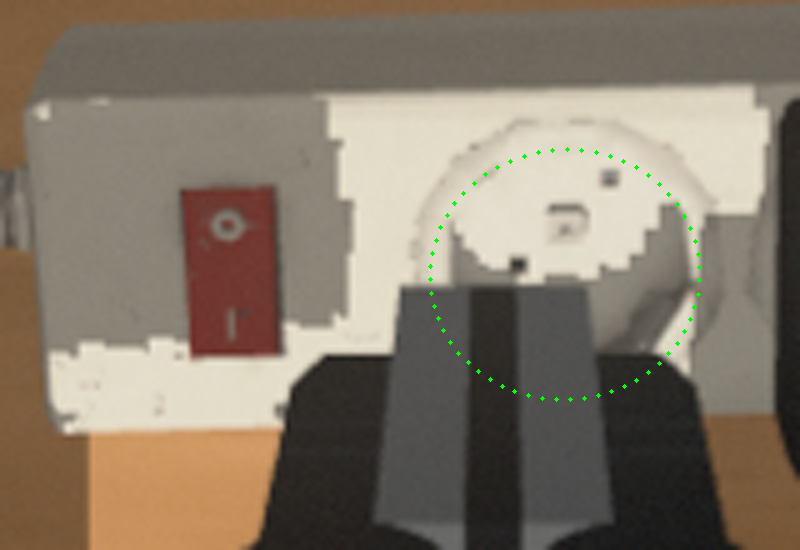

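The rocker is over: the robot-side half now reads about 42.5 mm and the far half about 46 mm. The socket rim is centred near crop (565,260), so I take the socket as (0.570, -0.063). Moving above it.

>>> play_rows:
  xyz:
    - [-15,4,0]
    - [-35,9,5]
    - [-43,11,20]
    - [-43,11,40]
    - [-43,11,60]
    - [-43,11,78]
    - [-43,11,90]
    - [-43,11,98]
    - [-43,11,102]
    - [-43,11,102]
  rot:
    - [0,0,0]
    - [0,0,0]
    - [0,0,0]
    - [0,0,0]
    - [0,0,0]
    - [0,0,0]
    - [0,0,0]
    - [0,0,0]
    - [0,0,0]
    - [0,0,0]
  grip: [0,0,0,0,0,0,0,0,0,0]

```text
time_s: 9.0
eef_pos: [0.5708, -0.0624, 0.0895]
eef_rot: [0.0, -0.03, 1.0, -0.0]
wrist_force: [-0.2, -0.0, -0.5]
opening: 0.005
grasp_force: 0.0
```

>>> play_rows:
  xyz:
    - [0,0,0]
    - [0,0,0]
    - [0,0,0]
    - [0,0,0]
    - [0,0,0]
    - [0,0,0]
    - [0,0,0]
    - [0,0,0]
    - [0,0,0]
    - [0,0,0]
  rot:
    - [0,0,0]
    - [0,0,0]
    - [0,0,0]
    - [0,0,0]
    - [0,0,0]
    - [0,0,0]
    - [0,0,0]
    - [0,0,0]
    - [0,0,0]
    - [0,0,0]
  grip: [0,0,0,0,0,0,0,0,0,0]

```text
time_s: 10.25
eef_pos: [0.5706, -0.0623, 0.0893]
eef_rot: [-0.0, -0.03, 1.0, 0.0]
wrist_force: [-0.5, 1.2, 0.3]
opening: 0.0
grasp_force: 0.0
```

>>> play_rows:
  xyz:
    - [0,0,0]
    - [0,0,0]
    - [0,0,0]
    - [0,0,0]
    - [0,0,0]
    - [0,0,0]
    - [0,0,0]
    - [0,0,0]
    - [0,0,0]
    - [0,0,0]
  rot:
    - [0,0,0]
    - [0,0,0]
    - [0,0,0]
    - [0,0,0]
    - [0,0,0]
    - [0,0,0]
    - [0,0,0]
    - [0,0,0]
    - [0,0,0]
    - [0,0,0]
  grip: [0,0,0,0,0,0,0,0,0,0]

```text
time_s: 11.5
eef_pos: [0.5706, -0.0623, 0.0893]
eef_rot: [-0.0, -0.03, 1.0, 0.0]
wrist_force: [-0.2, 0.6, 0.3]
opening: 0.002
grasp_force: 0.0
```

>>> play_rows:
  xyz:
    - [0,0,0]
    - [0,0,0]
    - [0,0,0]
    - [0,0,0]
    - [0,0,0]
    - [0,0,0]
    - [0,0,0]
    - [0,0,0]
    - [0,0,0]
    - [0,0,0]
  rot:
    - [0,0,0]
    - [0,0,0]
    - [0,0,0]
    - [0,0,0]
    - [0,0,0]
    - [0,0,0]
    - [0,0,0]
    - [0,0,0]
    - [0,0,0]
    - [0,0,0]
  grip: [0,0,0,0,0,0,0,0,0,0]

```text
time_s: 12.75
eef_pos: [0.5706, -0.0623, 0.0893]
eef_rot: [-0.0, -0.03, 1.0, 0.0]
wrist_force: [0.6, -0.4, 0.2]
opening: -0.0
grasp_force: 0.0
```

Run:
```python
from h import *
c=grab("wrist");save(c,"w4.png")
```

```text
(no output)
```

View pics/w4.png

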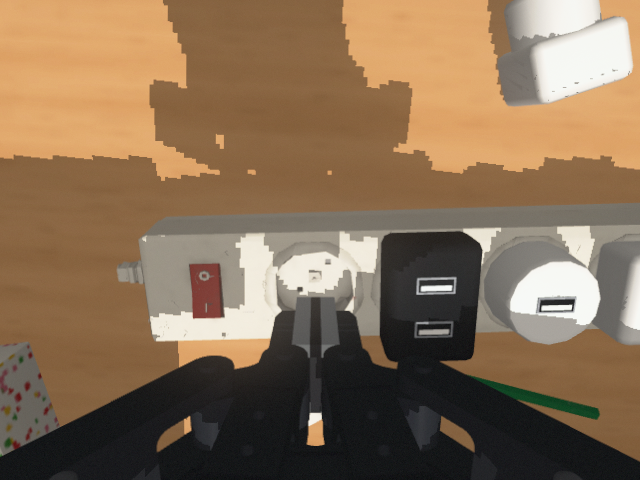

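The closed fingertips at (315,300) hold over the free socket at about (315,285). They're clear of the black charger, whose near edge is at column 380, and the rocker at (206,290) is switched over.

```bash
python3 -c "
from h import *
print(ctrl.hand_in())"
```

```text
the job is handed in; nothing more can be done
None
```

I turned the strip off at its rocker and held the fingertips about 28 mm above the free socket (the one next to the switch) for over 3 s with no contact; the arm is still pointing there, and the job is handed in without a verdict shown to me.

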